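Fit the fourth bearing plate and level a bench centre

TASK

The green bench centre rocks: its levelling foot at the right-hand end on the robot's side hangs clear of the bench with no bearing plate below it. Slide the loose flat-bar plate under that foot so that the whole round sole has steel beneath it, then screw the foot down by its knurled knob (clockwise) only until it bears finger-tight on the plate, so that the machine stands on all four feet with none jacked up. Do not tip or shift the machine, do not drive the foot down hard, and leave the other plates and the things on the bench where they are.

Things in the scene. Friction and masses are not known exactly. Their poses are not given: they have to be found in the camera images.
- bench_centre: Green bench centre (runout tester), 8 to 11 kg, loose: bed 340 x 120 mm along its y (its -y end at the robot's right), head- and tailstock and dial gauge on top, four feet with equal black knobs at x = +-75, y = +-235 mm. The one at (-75, -235) is to be set. Origin: midway between the feet, level with the locked soles, 8 mm above the bench; z up. Some 20 N down on the hanging corner rocks it.
- foot_screw: The foot to set: rubber-faced sole 40 mm in diameter, 10 mm thick, 16 mm spindle and knob in one upright piece. Origin: centre of the sole's underside, which starts 9.8 to 10.8 mm above the bench. Clockwise from above lowers it, knob and all, 4 mm a turn; it holds where it is left. Free turning takes 0.04 N m; bearing on the plate adds 0.015 to 0.02 N m per newton, and each 0.1 rad then adds 1 to 3 N.
- knob (a point): Centre of that foot's knurled black round knob, 76 mm above the sole: 44 mm in diameter, 24 mm high (12 mm above and below this point), grip at any angle. Finger-tight is 0.13 to 0.2 N m in all, 6 to 12 N on the plate; let go, only the screw should hold it; over 16 N is too much. The paw and boss below, 46 mm wide, end 58 mm above the bench.
- bed_end (a point): Middle of the lower edge of the bed's -y end face, 28 mm above the machine's origin. The face (knob axis 65 mm from it in the machine's y) rises to 89 mm above the bench; on the bed the tailstock handwheel, up to 172 mm high, stays 70 mm in y from the knob axis.
- plate: The loose bearing plate: plain bright flat bar 140 x 60 x 8 mm, 0.52 kg, lying flat on the bench to the right of the machine. Origin: centre of its underside; x along its length, z up. Both ends are the same.
- plate_1: Bearing plate, same size, already under the locked foot at the machine's (75, -235) mm, its length along the machine's y, centre at (75, -220); leave it.
- plate_2: Bearing plate, same size, already under the locked foot at (75, 235); leave it.
- plate_3: Bearing plate, same size, already under the locked foot at (-75, 235); leave it.
- spanner: Open-ended spanner, 200 mm long, lying near the robot; leave it.
- screwdriver: Red-handled screwdriver, 200 mm long, lying left of the robot's centre line; leave it.
- oil_bottle: Yellow oil bottle, 52 mm in diameter, 150 mm tall, standing at the far right; leave it.
- setting_block: Steel setting block with holes, 50 x 75 x 25 mm, lying near the robot on the right; leave it.
- mug: Blue mug, 90 mm tall, standing at the left; leave it.
Things that resemble listed ones, but are neither listed nor needed, are in the scene too. What is shaped like the plate_2 but red is not meant. Leave any turquoise look-alike of the plate alone.

How it is judged (in metres and radians):
On the way, in this order (a step that is already met when the one before it is completed fails the run):
1. the loose plate lies flat on the bench under the hanging foot, the whole sole over it (x of foot_screw in the frame of plate between -0.05 and 0.05 m and y of foot_screw in the frame of plate between -0.01 and 0.01 m and height (world z) of plate below 0.003 m and angle between plate's own z axis and vertical below 0.03 rad), for 0.2 s.
2. the foot bears on the plate (contact force between foot_screw and plate above 4 N), for 0.2 s.
At the end, for the whole second after the job is handed in: Plate flat on the bench (3 mm, 0.03 rad), the whole sole over it (sole centre within 50 mm along, 10 mm across of the plate centre); the foot bears on it with 4 to 16 N, each other plate carries over 5 N; machine level within 0.006 rad; all at rest (all of step 1 and contact force between foot_screw and plate between 4 and 16 N and contact force between bench_centre and plate_1 above 5 N and contact force between bench_centre and plate_2 above 5 N and contact force between bench_centre and plate_3 above 5 N and angle between bench_centre's own z axis and vertical below 0.006 rad and linear speed of each of plate, bench_centre below 0.01 m/s); the robot touches nothing.
It fails at once if the foot is driven onto the plate with more than 25 N (contact force between foot_screw and plate above 25 N).
It fails at once if the machine is tipped or jacked up by more than 1 degree (angle between bench_centre's own z axis and vertical above 0.0175 rad).
It fails at once if the machine is shifted by more than 20 mm (distance of bench_centre from where it was at the start of the episode above 0.02 m).
It fails at once if a plate under another foot is moved by more than 20 mm (distance of any of plate_1, plate_2, plate_3 from where it was at the start of the episode above 0.02 m).
It fails at once if a bystander is moved by more than 30 mm (distance of any of spanner, screwdriver, oil_bottle, setting_block, mug from where it was at the start of the episode above 0.03 m).
It also fails if it takes over 72 s, if anything falls off the work surface, if the arm or the gripper's body presses on something with over 40 N, if the wrist force passes 120 N, or if a joint passes its speed limit or range.

ROBOT

A 6-joint arm with a two-finger parallel gripper is mounted at the origin on the work surface. World frame = base frame: x ahead of the robot, y to its left, z up, the work surface at z = 0. Lengths are in mm, angles in rad, forces in N, time in s.
With the tool pointing down it reaches from about 275 to 750 mm from the base axis. Payload 10.2 kg.
Tool frame: the origin (TCP) lies at the very end of the fingers, on their centre line; the grasp point (between the pads) lies 19 mm behind it (ctrl.grip_depth is the distance from the TCP to the grasp point, in mm); z points along the fingers, x is the direction in which the jaws open and shut, and the axes are right-handed (so a half turn about z gives the same grasp; the last joint's range is limited). The gripper opens to 85 mm and grips with 20 to 120 N. Pads are 22 mm wide; open, the fingers measure 114 mm over their backs; the gripper's body (76 mm by 85 mm) begins 54 mm behind the grasp point. The pads swing forward as they close: fully open they stand 13 mm farther back than shut.
Start: joints at [0.979, 0.313, 1.498, -0, 1.331, -0.223], TCP at [189.273, 489.701, 231.294] pointing down, gripper open.
Joint ranges: [-2.94, 2.94], [-0.97, 2.17], [0.19, 2.56], [-1.23, 4.37], [0.02, 3.11], [-2.88, 2.88]. Speed limits (rad/s): [2.39, 2.39, 3.01, 3.14, 3.14, 3.14].

INTERFACE

Orientations are given as a unit quaternion [w, x, y, z].
In Python, from rig import ctrl gives the robot as it stands.
- The arm moves only by the tool play_rows, never from a script. Its argument "motion" is a list of rows, each a list of 2 entries, a list of its own where there are three numbers: the shift along the tool's x, y, z in mm, then the turn, a rotation vector about the tool's x, y, z in degrees. A call has 1 to 20 rows; each row shifts and turns the commanded pose from where the row before left it, along the tool's axes as they then stand; what a row does not reach is not made up. A row lasts 1/12 s, in which the tool goes at most 41.7 mm and 7.16 degrees, less where a joint would pass 70% of its speed; a pose out of reach is approached as far as the arm can. A call with a gripper value outside its range is refused whole. "fingers" is the finger opening in mm, from 0 to 85.4, set as the call begins (left out, the last holds). The fingers move at their own pace and stop on an object; "squeeze" is the grip in N (left out, the last holds). Time passes only in rows, so rows that do not move let the fingers close. It gives the time, the measured TCP pose, the force and the opening at its end, in the units of the state.
- ctrl.sense(): the state, without advancing time (a new reading comes with each control period).
- ctrl.capture(name): name is "scene" or "top" or "wrist"; returns the picture (384x512x3 uint8, red, green, blue); there is no depth.
- ctrl.get_calibration(name): a dict with "K" (3x3 intrinsics, pixels), "R" (3x3) and "t" (3): a world point X has camera coordinates R X + t; the wrist camera has in their place "tool_from_camera" (4x4, takes a point from camera to tool coordinates, whose origin is the TCP and whose axes are the tool frame's). Camera axes: x right, y down, z forward; pixel columns grow to the right and rows downward; lengths in mm; the calibration is good to about 2 mm. The wrist camera is an equidistant fisheye: a pixel r from the principal point sees the ray r / f radians off the axis. A picture is of the moment at which its call begins: read the wrist's pose just before it. get_calibration takes no time and is no camera call.
- ctrl.finish_job(): hands the job in, once; it reports no verdict.
Trained networks look in the newest picture that a camera, given by its name, has taken for a name from the list of things; names that differ only in an ending like _2 or _b are one class to them, and where a whole thing is asked for, a point or a joint stands for the part that bears it (a point fixed in the world has none). Each returns a list of dicts, best first, with "p" (0 to 1); they miss things now and then, are a little off and sometimes report something else, mostly with a low value. They report only what shows in the picture. A call takes as long as a camera call. They do not tell look-alikes from the thing itself.
- ctrl.spot_in(camera, name): "position" ([column, row] as shares, 0 to 1, of the picture: columns of its width, rows of its height, amid what is visible of it).
The state is a dict: "time_s": time; "joints": joint angles; "dq": joint speeds; "tau": joint torques, N m; "eef_pos": TCP position; "ee_rot": TCP orientation; "force": force on the tool from outside, world axes, zero at the start; "wrist_torque": the same for the moment, N m; "grip_width": opening from 0.0 (shut) to 1.0 (fully open).
Only numpy, scipy, OpenCV 4.12 (cv2) and the standard library are available. Lean on these libraries where they do the work, as an engineer would, in place of code of your own. Each camera call takes 0.05 s, during which the arm holds its last target. There are 200 camera calls.

## Working session

There is one attempt and no reset: what is moved stays moved. The work goes in short steps, Python scripts to look and compute and a tool call to move; the robot and the scene stay as the last step left them, time stands still between calls to the robot, and variables do not carry over. Pictures are saved under pics/ and viewed, about 8 in all and at most 12, crops included, and the job is handed in when it is done.

Besides the shell and the picture viewer there is one more tool, called after "Emit:" in YAML: its name, and indented under it one key for each argument. play_rows: Moves the arm, as the interface text tells. Its arguments: {"type":"object","properties":{"motion":{"type":"array"},"fingers":{"type":"number"},"squeeze":{"type":"number"}},"required":["motion"]}

```bash
ls; mkdir -p pics
cat > h.py <<'E'
import numpy as np, cv2
from scipy.spatial.transform import Rotation as Rt
from rig import ctrl
def pose():
    s=ctrl.sense(); q=s["ee_rot"]; return np.array(s["eef_pos"]), Rt.from_quat([q[1],q[2],q[3],q[0]]).as_matrix(), s
def snap(cam,fn=None):
    im=ctrl.capture(cam)
    if fn: cv2.imwrite("pics/"+fn,im[:,:,::-1])
    return im
def ray(cam,px,P=None):
    c=ctrl.get_calibration(cam); K=np.array(c["K"])
    x=(px[0]-K[0,2])/K[0,0]; y=(px[1]-K[1,2])/K[1,1]
    if cam=="wrist":
        r=np.hypot(x,y); d=np.array([np.sin(r)*x/max(r,1e-9),np.sin(r)*y/max(r,1e-9),np.cos(r)])
        T=np.array(c["tool_from_camera"]); p,R=P
        return p+R@T[:3,3], R@T[:3,:3]@d
    R=np.array(c["R"]);t=np.array(c["t"]); return -R.T@t, R.T@np.array([x,y,1.])
def onz(cam,px,z,P=None):
    o,d=ray(cam,px,P); return o+d*(z-o[2])/d[2]
def proj(cam,X,P=None):
    c=ctrl.get_calibration(cam); K=np.array(c["K"])
    if cam=="wrist":
        p,R=P; T=np.array(c["tool_from_camera"]); v=T[:3,:3].T@(R.T@(np.array(X)-p)-T[:3,3])
        th=np.arctan2(np.hypot(v[0],v[1]),v[2]); n=np.hypot(v[0],v[1]); v=np.array([v[0]/n*th,v[1]/n*th])
    else:
        v=np.array(c["R"])@np.array(X)+np.array(c["t"]); v=v[:2]/v[2]
    return np.array([K[0,0]*v[0]+K[0,2],K[1,1]*v[1]+K[1,2]])
def spot(cam,n): return [(round(d["p"],2),np.round(np.array(d["position"])*[512,384],1)) for d in ctrl.spot_in(cam,n)]
E
python3 - <<'E'
from h import *
a=snap("scene"); b=snap("top")
cv2.imwrite("pics/a.png",np.vstack([cv2.resize(a,(400,300)),cv2.resize(b,(400,300))])[:,:,::-1])
cv2.imwrite("pics/top.png",cv2.resize(b,(800,600))[:,:,::-1])
for cam in("top","scene"):
  print(cam,(-np.array(ctrl.get_calibration(cam)["R"]).T@np.array(ctrl.get_calibration(cam)["t"])).round())
  for n,z in(("plate",8),("knob",86),("bed_end",36),("bench_centre",60),("setting_block",25),("spanner",0),("oil_bottle",75)):
    for p,px in spot(cam,n): print(n,p,px,onz(cam,px,z).round())
E
```

```text
pics
top [ 392.   32. 1162.]
plate 0.85 [ 89.3 236.1] [416. 586.   8.]
plate 0.81 [377.7 200.6] [ 509. -353.    8.]
plate 0.72 [149.3 195. ] [546. 393.   8.]
plate 0.71 [156.1 126.5] [776. 373.   8.]
plate 0.6 [288.3 164.5] [636. -65.   8.]
knob 0.63 [292.4 192.9] [531. -68.  86.]
knob 0.46 [288.5 165. ] [618. -59.  86.]
bed_end 0.57 [207.8 159.6] [653. 197.  36.]
bench_centre 0.81 [207.2 161. ] [643. 195.  60.]
setting_block 0.89 [302.3 251.5] [351. -98.  25.]
spanner 0.62 [250.6 249.6] [361.  66.   0.]
oil_bottle 0.88 [368.7 134. ] [ 713. -315.   75.]
oil_bottle 0.37 [379.3 201.4] [ 500. -335.   75.]
oil_bottle 0.3 [137.6 260.9] [337. 405.  75.]
scene [1308.  436.  923.]
plate 0.92 [424.3 238.6] [410. 556.   8.]
plate 0.83 [325.8 304.7] [776. 362.   8.]
plate 0.75 [290.4 184.4] [383.  75.   8.]
plate 0.69 [176.  169.5] [ 516. -347.    8.]
plate 0.65 [144.9 155.6] [ 507. -510.    8.]
plate 0.56 [351.8 267.9] [627. 388.   8.]
plate 0.52 [208.9 229.9] [707. -67.   8.]
knob 0.7 [239.4 177.3] [513. -63.  86.]
knob 0.34 [295.5 231.9] [643. 206.  86.]
bed_end 0.82 [297.8 233.6] [606. 201.  36.]
bench_centre 0.94 [296.  231.9] [621. 200.  60.]
setting_block 0.52 [251.6 164.8] [370. -95.  25.]
spanner 0.65 [290.8 183.2] [368.  71.   0.]
spanner 0.49 [144.4 194.5] [ 675. -369.    0.]
oil_bottle 0.69 [141.8 191.6] [ 720. -321.   75.]
```

View pics/top.png

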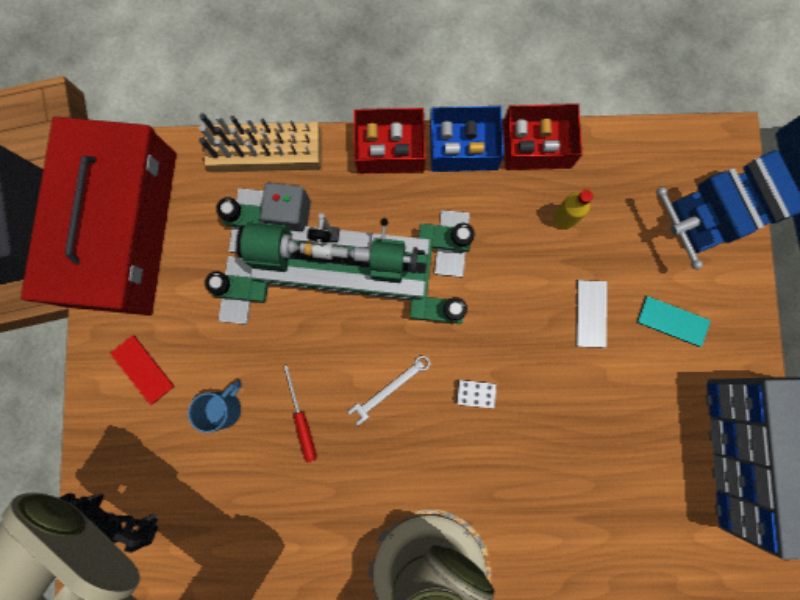

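View pics/a.png

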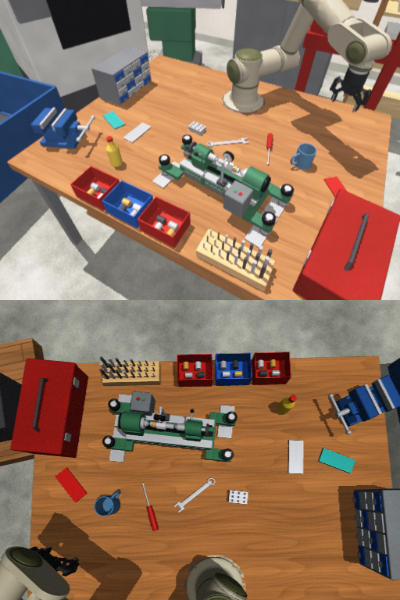

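The picture (800x600 top view) shows four things that could pass for the loose plate:
- bright bar at (592,313), right of the machine, lying free
- turquoise bar at (674,320), a look-alike
- red bar at (140,370), a look-alike
- bars under the feet at (450,258), (235,310) and (250,195), already in use

I choose the bright bar at (592,313). The target knob is at (455,308). Next I measure both and take a close crop.

Run:
```python
from h import *
b=snap("top")
hsv=cv2.cvtColor(b,cv2.COLOR_RGB2HSV)
m=((hsv[:,:,1]<50)&(hsv[:,:,2]>130)).astype(np.uint8)
n,l,st,c=cv2.connectedComponentsWithStats(m)
i=l[200,378]; print(st[i],c[i])
pts=np.argwhere(l==i)[:,::-1].astype(np.float32)
w=np.array([onz("top",p,8)[:2] for p in pts],np.float32)
print("plate rect",cv2.minAreaRect(w), w.mean(0))
# knobs
for px in ((292,195),(295,150),(147,134),(139,181)):
  x0,y0=px; g=cv2.cvtColor(b,cv2.COLOR_RGB2GRAY)[y0-14:y0+14,x0-14:x0+14]
  mm=(g<60).astype(np.uint8); n,l,st,c=cv2.connectedComponentsWithStats(mm)
  k=1+np.argmax(st[1:,4]); u=c[k]+[x0-14,y0-14]; print(px,u.round(1),st[k],onz("top",u,92).round(1))
cv2.imwrite("pics/crop.png",cv2.resize(b[130:240,250:460],(798,418),interpolation=2)[:,:,::-1])
```

```text
[370 179  18  44 761] [378.47306176 200.4152431 ]
plate rect ((509.9443359375, -354.9805908203125), (55.766441345214844, 139.52235412597656), 86.27428436279297) [ 509.7499 -355.0733]
(292, 195) [287.2 198.7] [  0   9  21  17 185] [513.1 -51.1  92. ]
(295, 150) [292.4 152.7] [  0   7  23  19 214] [654.8 -71.6  92. ]
(147, 134) [147.5 137.2] [  6   6  22  22 197] [715.  374.7  92. ]
(139, 181) [139.8 182.3] [  6   6  18  18 157] [574.3 396.4  92. ]
```

View pics/crop.png

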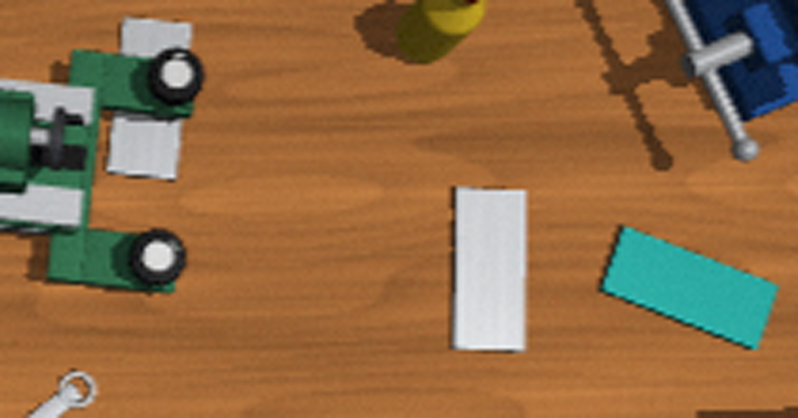

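The crop confirms the choice: the plain bright bar has its centre at crop (490,270), and the turquoise one at (690,290) is not wanted. The target knob's cap is at crop (158,257). Next I plan the move to hover over the plate's near end.

```bash
cat >> h.py <<'E'
def yawR(a): # tool down, tool x along world angle a
    x=np.array([np.cos(a),np.sin(a),0]); z=np.array([0,0,-1.]); return np.stack([x,np.cross(z,x),z],1)
def plan(target,a=None):
    p,R,s=pose(); 
    if a is not None:
        d=[Rt.from_matrix(R.T@yawR(k)).as_rotvec(degrees=True) for k in (a,a+np.pi)]
        Rn=yawR(a)
        for v in d: print("turn",v.round(2),"then shift",(Rt.from_rotvec(v,degrees=True).inv().apply(R.T@(np.array(target)-p))).round(1))
    else: print("shift",(R.T@(np.array(target)-p)).round(1))
    print("now",p.round(1),"tool x ang",np.degrees(np.arctan2(R[1,0],R[0,0])).round(2),"tilt",np.degrees(np.arccos(-R[2,2])).round(2),"j6",round(s["joints"][5],2),"F",np.round(s["force"],1),"M",np.round(s["wrist_torque"],3),"w",round(s["grip_width"],3),"t",round(s["time_s"],2))
E
python3 - <<'E'
from h import *
print(onz("top",(291.6,197.6),98).round(1),onz("top",(296.3,149.7),98).round(1))
plan((458,-351,150),np.radians(86.3))
print(pose()[1].round(3))
E
```

```text
[515.3 -63.9  98. ] [662.5 -83.4  98. ]
turn [  0.    -0.   -17.43] then shift [-821.6  322.4   81.3]
turn [ -0.    -0.   162.57] then shift [ 821.6 -322.4   81.3]
now [189.3 489.7 231.3] tool x ang 68.87 tilt 0.0 j6 -0.22 F [-0.2 -0.3 -0.9] M [0.029 0.011 0.002] w 0.997 t 0.85
[[ 0.361  0.933  0.   ]
 [ 0.933 -0.361  0.   ]
 [ 0.     0.    -1.   ]]
```

Emit:
play_rows:
  motion:
    - [[0, 0, 0], [0, 0, -5.81]]
    - [[0, 0, 0], [0, 0, -5.81]]
    - [[0, 0, 0], [0, 0, -5.81]]
    - [[-29.3, 11.5, 2.9], [0, 0, 0]]
    - [[-29.3, 11.5, 2.9], [0, 0, 0]]
    - [[-29.3, 11.5, 2.9], [0, 0, 0]]
    - [[-29.3, 11.5, 2.9], [0, 0, 0]]
    - [[-29.3, 11.5, 2.9], [0, 0, 0]]
    - [[-29.3, 11.5, 2.9], [0, 0, 0]]
    - [[-29.3, 11.5, 2.9], [0, 0, 0]]
    - [[-29.3, 11.5, 2.9], [0, 0, 0]]
    - [[-29.3, 11.5, 2.9], [0, 0, 0]]
    - [[-29.3, 11.5, 2.9], [0, 0, 0]]
    - [[-29.3, 11.5, 2.9], [0, 0, 0]]
    - [[-29.3, 11.5, 2.9], [0, 0, 0]]
    - [[-29.3, 11.5, 2.9], [0, 0, 0]]
    - [[-29.3, 11.5, 2.9], [0, 0, 0]]
  fingers: 74
  squeeze: 40

```text
time_s: 2.27
eef_pos: [323.6, 68.4, 190.8]
ee_rot: [0.0, 0.73, 0.684, 0.0]
force: [0.2, 1.4, 0.4]
grip_width: 0.866
```

Emit:
play_rows:
  motion:
    - [[-29.3, 11.5, 2.9], [0, 0, 0]]
    - [[-29.3, 11.5, 2.9], [0, 0, 0]]
    - [[-29.3, 11.5, 2.9], [0, 0, 0]]
    - [[-29.3, 11.5, 2.9], [0, 0, 0]]
    - [[-29.3, 11.5, 2.9], [0, 0, 0]]
    - [[-29.3, 11.5, 2.9], [0, 0, 0]]
    - [[-29.3, 11.5, 2.9], [0, 0, 0]]
    - [[-29.3, 11.5, 2.9], [0, 0, 0]]
    - [[-29.3, 11.5, 2.9], [0, 0, 0]]
    - [[-29.3, 11.5, 2.9], [0, 0, 0]]
    - [[-29.3, 11.5, 2.9], [0, 0, 0]]
    - [[-29.3, 11.5, 2.9], [0, 0, 0]]
    - [[-29.3, 11.5, 2.9], [0, 0, 0]]
    - [[-29.3, 11.5, 2.9], [0, 0, 0]]
    - [[0, 0, 0], [0, 0, 0]]

```text
time_s: 3.52
eef_pos: [458.0, -354.1, 149.0]
ee_rot: [0.0, 0.731, 0.683, -0.0]
force: [0.7, -0.3, -0.0]
grip_width: 0.867
```

Run:
```python
from h import *
P=pose(); b=snap("wrist")
plan((458,-351,150))
cv2.imwrite("pics/w1.png",cv2.resize(b,(800,600))[:,:,::-1])
print(spot("wrist","plate"),spot("wrist","knob"))
hsv=cv2.cvtColor(b,cv2.COLOR_RGB2HSV)
m=((hsv[:,:,1]<60)&(hsv[:,:,2]>130)).astype(np.uint8)
u=proj("wrist",(510,-355,8),P[:2]); print(u)
n,l,st,c=cv2.connectedComponentsWithStats(m); i=l[int(u[1]),int(u[0])]; print(i,st[i])
w=np.array([onz("wrist",p,8,P[:2])[:2] for p in np.argwhere(l==i)[:,::-1]],np.float32)
print(cv2.minAreaRect(w))
```

```text
shift [ 0.6  0.4 -0.9]
now [ 457.6 -351.6  149.1] tool x ang 86.18 tilt 0.04 j6 -2.36 F [0.  1.  0.7] M [-0.004  0.015  0.026] w 0.87 t 3.57
[(0.95, array([257.7, 217.9])), (0.76, array([106.9, 208.7])), (0.58, array([467.2, 275.4]))] [(0.71, array([484.3, 214.1])), (0.23, array([468.5, 277.3]))]
[256.1451531  220.87238563]
23 [ 227  157   62  123 7075]Traceback (most recent call last):
  File "<stdin>", line 10, in <module>
  File "h.py", line 19, in onz
    o,d=ray(cam,px,P); return o+d*(z-o[2])/d[2]
        ~~~^^^^^^^^^^
  File "h.py", line 11, in ray
    c=ctrl.get_calibration(cam); K=np.array(c["K"])
ValueError: time passes only in moves, steps and waits
```

View pics/w1.png

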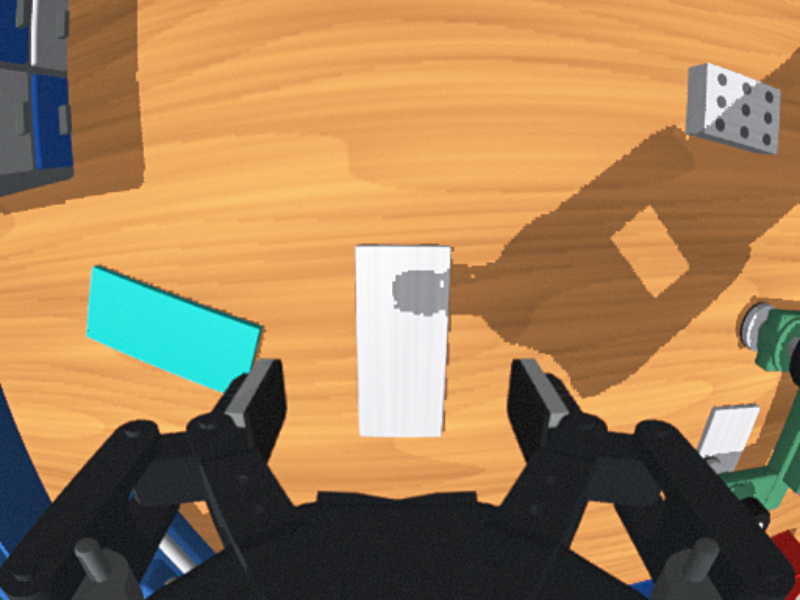

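The wrist view shows the bright plate, centred between the jaws, with corners near (356,245), (450,246), (442,436) and (360,436). The turquoise one is at left and the setting block at top right. Calculating from the corners.

```bash
sed -i 's/c=ctrl.get_calibration(cam)/c=cal(cam)/' h.py; sed -i 's/^from rig import ctrl/from rig import ctrl\nimport functools\ncal=functools.cache(ctrl.get_calibration)/' h.py
python3 - <<'E'
from h import *
P=pose()[:2]
b=cv2.imread("pics/w1.png"); 
c=[onz("wrist",np.array(u)*.64,8,P)[:2] for u in((356,245),(450,246),(442,436),(360,436))]
c=np.array(c); print(c.round(1),"mean",c.mean(0).round(1),[np.linalg.norm(c[i]-c[(i+1)%4]).round(1) for i in range(4)])
e=(c[2]+c[3]-c[0]-c[1])/2; print("ang",np.degrees(np.arctan2(e[1],e[0])))
o=onz("wrist",np.array((770,310))*.64,98,P);print("knob?",o)
m=c.mean(0)-52*e/np.linalg.norm(e); print(m); plan((*m,149))
E
```

```text
[[ 440.5 -373.3]
 [ 444.9 -314.6]
 [ 585.1 -323.8]
 [ 580.9 -383.8]] mean [ 512.8 -348.9] [np.float64(58.9), np.float64(140.5), np.float64(60.1), np.float64(140.9)]
ang -4.002685241900874
knob? [ 471.02162732 -134.43493687   98.        ]
[ 460.97156544 -345.24475406]
shift [4.3 3.3 0.8]
now [ 457.4 -349.4  149.8] tool x ang 86.29 tilt 0.05 j6 -2.36 F [-0.5 -0.4 -0.4] M [0.022 0.033 0.044] w 0.867 t 3.67
```

Emit:
play_rows:
  motion:
    - [[2, 1.5, 10], [0, 0, 0]]
    - [[2, 1.5, 25], [0, 0, 0]]
    - [[0, 0, 30], [0, 0, 0]]
    - [[0, 0, 30], [0, 0, 0]]
    - [[0, 0, 25], [0, 0, 0]]
    - [[0, 0, 15], [0, 0, 0]]
    - [[0, 0, 8], [0, 0, 0]]
    - [[0, 0, 0], [0, 0, 0]]
    - [[0, 0, 0], [0, 0, 0]]

```text
time_s: 4.42
eef_pos: [461.2, -345.7, 7.7]
ee_rot: [0.0, 0.729, 0.684, -0.0]
force: [0.4, 0.6, 0.2]
grip_width: 0.868
```

Run:
```python
from h import *
b=snap("wrist")
for i in range(4): plan((458,-351,0)); ctrl.capture("wrist")
cv2.imwrite("pics/w2.png",cv2.resize(b[130:330],(800,312))[:,:,::-1])
```

```text
shift [-5.1 -3.1  8.2]
now [ 461.4 -346.1    8.2] tool x ang 86.32 tilt 0.1 j6 -2.35 F [-0.1  0.6  0.5] M [-0.032 -0.007  0.028] w 0.863 t 4.47
shift [-4.9 -3.2  8.4]
now [ 461.5 -346.3    8.4] tool x ang 86.32 tilt 0.14 j6 -2.35 F [-0.  -0.2 -0.6] M [ 0.024  0.049 -0.014] w 0.869 t 4.52
shift [-4.9 -3.1  8.4]
now [ 461.4 -346.3    8.4] tool x ang 86.31 tilt 0.13 j6 -2.35 F [-0.3  0.1 -0. ] M [-0.003  0.021  0.03 ] w 0.866 t 4.57
shift [-4.9 -3.   8.3]
now [ 461.3 -346.3    8.3] tool x ang 86.31 tilt 0.12 j6 -2.35 F [ 0.2  0.7 -0.8] M [-0.003 -0.015  0.088] w 0.865 t 4.62
```

View pics/w2.png

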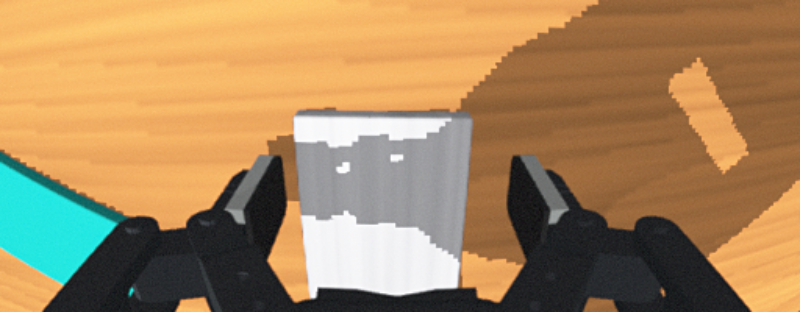

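The plate end is centred between the pads, from (295,112) to (470,115) in the crop. Lowering and closing.

Emit:
play_rows:
  motion:
    - [[0, 0, 3], [0, 0, 0]]
    - [[0, 0, 3], [0, 0, 0]]
    - [[0, 0, 2], [0, 0, 0]]
    - [[0, 0, 2], [0, 0, 0]]
    - [[0, 0, 0], [0, 0, 0]]
  fingers: 69

```text
time_s: 5.08
eef_pos: [460.8, -346.1, -3.3]
ee_rot: [-0.0, 0.73, 0.684, -0.0]
force: [0.5, -1.7, -0.9]
grip_width: 0.808
```

Emit:
play_rows:
  motion:
    - [[0, 0, 0], [0, 0, 0]]
    - [[0, 0, 0], [0, 0, 0]]
    - [[0, 0, 0], [0, 0, 0]]
    - [[0, 0, 0], [0, 0, 0]]
    - [[0, 0, 0], [0, 0, 0]]
  fingers: 40
  squeeze: 30

```text
time_s: 5.5
eef_pos: [461.1, -346.7, -2.3]
ee_rot: [0.001, 0.73, 0.684, -0.0]
force: [-2.2, -3.5, 6.0]
grip_width: 0.691
```

Run:
```python
from h import *
b=snap("wrist"); plan((458,-351,0)); ctrl.capture("wrist"); plan((458,-351,0))
cv2.imwrite("pics/w3.png",cv2.resize(b[130:330],(800,312))[:,:,::-1])
```

```text
shift [-4.5 -2.8 -2.3]
now [ 461.  -346.7   -2.3] tool x ang 86.28 tilt 0.09 j6 -2.35 F [-3.3 -2.7  6. ] M [-0.654  0.394 -0.237] w 0.689 t 5.55
shift [-4.5 -2.8 -2.3]
now [ 461.  -346.7   -2.3] tool x ang 86.28 tilt 0.09 j6 -2.35 F [-2.7 -4.   5.8] M [-0.706  0.397 -0.226] w 0.689 t 5.6
```

View pics/w3.png

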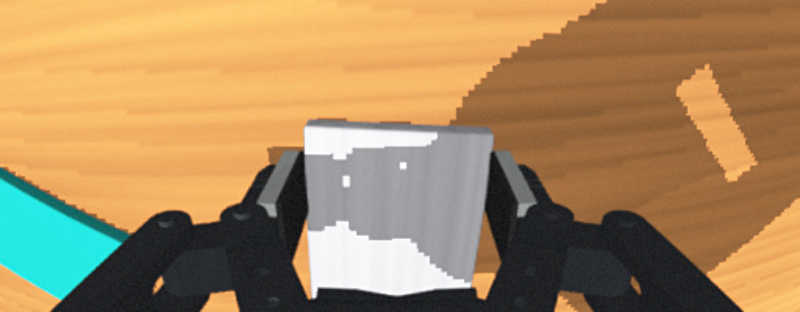

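Plate gripped: the opening reads about 59 mm and the plate end fills the gap. The spanner's ring end, near (420,-5), would be close to a gripper coming straight from the robot's side. So I'll swing the plate by 30° and bring it in from the front right, staying flat on the bench.

Emit:
play_rows:
  motion:
    - [[0, 0, -0.6], [0, 0, 0]]
    - [[0, 0, 0], [0, 0, -3]]
    - [[0, 0, 0], [0, 0, -4.5]]
    - [[0, 0, 0], [0, 0, -4.5]]
    - [[0, 0, 0], [0, 0, -4.5]]
    - [[0, 0, 0], [0, 0, -4.5]]
    - [[0, 0, 0], [0, 0, -4.5]]
    - [[0, 0, 0], [0, 0, -4.5]]
    - [[0, 0, 0], [0, 0, 0]]

```text
time_s: 6.35
eef_pos: [461.1, -345.9, -2.3]
ee_rot: [0.0, 0.528, 0.849, 0.0]
force: [0.9, -1.3, 1.7]
grip_width: 0.689
```

Emit:
play_rows:
  motion:
    - [[6, 2, 0], [0, 0, 0]]
    - [[12, 4, 0], [0, 0, 0]]
    - [[15, 5, 0], [0, 0, 0]]
    - [[15, 5, 0], [0, 0, 0]]
    - [[15, 5, 0], [0, 0, 0]]
    - [[15, 5, 0], [0, 0, 0]]
    - [[15, 5, 0], [0, 0, 0]]
    - [[15, 5, 0], [0, 0, 0]]
    - [[15, 5, 0], [0, 0, 0]]
    - [[15, 5, 0], [0, 0, 0]]
    - [[15, 5, 0], [0, 0, 0]]
    - [[9, 3, 0], [0, 0, 0]]
    - [[5, 2, 0], [0, 0, 0]]
    - [[0, 0, 0], [0, 0, 0]]
    - [[0, 0, 0], [0, 0, 0]]

```text
time_s: 7.6
eef_pos: [436.8, -170.2, -2.3]
ee_rot: [-0.001, 0.527, 0.85, 0.001]
force: [1.0, 8.4, 8.8]
grip_width: 0.691
```

Run:
```python
from h import *
b=snap("wrist"); t=snap("top"); P=pose()[:2]; plan((437,-102,-3))
print(spot("wrist","knob"),spot("wrist","plate"))
print(proj("wrist",(515.3,-63.9,98),P))
cv2.imwrite("pics/w4.png",np.vstack([cv2.resize(b[60:],(512,324)),cv2.resize(t[170:260,230:400],(512,271),interpolation=2)])[:,:,::-1])
```

```text
shift [61.2 30.5  0.9]
now [ 436.8 -170.4   -2.3] tool x ang 116.35 tilt 0.16 j6 -2.66 F [0.  8.5 8. ] M [ 1.126 -0.238  0.306] w 0.691 t 7.7
[] [(0.83, array([252. , 260.5]))]
[365.02996732 488.3960311 ]
```

View pics/w4.png

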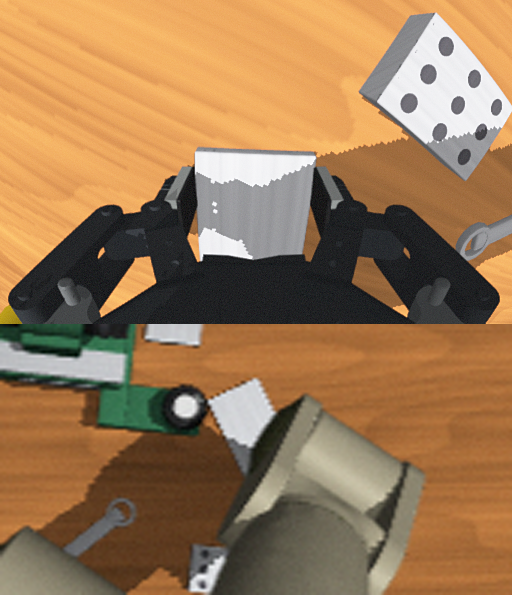

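The wrist view (top) shows the plate still held. In the top view (below), the plate's far corners at crop (208,79) and (258,54) are just short of the foot, and the knob cap is at (186,84). The spanner ring is well clear.

Run:
```python
from h import *
f=lambda u:np.array([230+(u[0]+.5)/3.012,170+(u[1]+.5)/3.012])
a,b=[onz("top",f(u),8)[:2] for u in((208,79),(258,54))]; k=onz("top",f((186,84)),98)[:2]
p,R,s=pose(); m=(a+b)/2; print(a.round(1),b.round(1),np.linalg.norm(a-b),"knob",k.round(1))
e=b-a; ax=np.array([-e[1],e[0]])/np.linalg.norm(e); ax*=np.sign(ax[0]); print("plate axis deg",np.degrees(np.arctan2(ax[1],ax[0])))
t2=R[:2,1]; print("tool y deg",np.degrees(np.arctan2(t2[1],t2[0])))
for ax in (ax,t2):
  c=m-70*ax; print("centre",c.round(1),"tool->centre along",(c-p[:2])@ax, "across",(c-p[:2])@[-ax[1],ax[0]])
# shift to bring foot to +35 along plate axis
  d=k-35*ax-c; print("shift",(R.T@np.array([*d,0])).round(1))
```

```text
[529.1 -97.1] [ 555.2 -152.5] 61.20552014421422 knob [513.9 -64.8]
plate axis deg 25.19763177901337
tool y deg 26.338314705850426
centre [ 478.8 -154.6] tool->centre along 44.73837077097498 across -3.536998279732338
shift [65.6 36.3  0.2]
centre [ 479.4 -155.9] tool->centre along 44.64522150051058 across -5.8204349400396636
shift [66.3 36.3  0.2]
```

Emit:
play_rows:
  motion:
    - [[4, 2, -0.4], [0, 0, 0]]
    - [[7, 3.5, 0], [0, 0, 0]]
    - [[7, 3.5, 0], [0, 0, 0]]
    - [[7, 3.5, 0], [0, 0, 0]]
    - [[7, 3.5, 0], [0, 0, 0]]
    - [[7, 3.5, 0], [0, 0, 0]]
    - [[7, 3.5, 0], [0, 0, 0]]
    - [[7, 3.5, 0], [0, 0, 0]]
    - [[7, 3.5, 0], [0, 0, 0]]
    - [[4, 2, 0], [0, 0, 0]]
    - [[2, 1, 0], [0, 0, 0]]
    - [[0, 0, 0], [0, 0, 0]]
    - [[0, 0, 0], [0, 0, 0]]

```text
time_s: 8.88
eef_pos: [437.4, -97.5, -2.0]
ee_rot: [-0.0, 0.527, 0.85, 0.0]
force: [-0.2, 0.4, -3.0]
grip_width: 0.692
```

Run:
```python
from h import *
t=snap("top"); b=snap("wrist"); s=snap("scene"); plan((437,-102,-3))
print(spot("wrist","knob"),proj("wrist",(514,-64.8,86),pose()[:2]))
cv2.imwrite("pics/w5.png",np.vstack([cv2.resize(s[130:230,170:330],(512,320),interpolation=2),cv2.resize(t[170:260,230:400],(512,271),interpolation=2)])[:,:,::-1])
```

```text
shift [-3.7 -2.2  1. ]
now [437.3 -97.7  -2. ] tool x ang 116.3 tilt 0.03 j6 -2.51 F [ 0.2  0.6 -2.5] M [ 0.171 -0.07   0.155] w 0.687 t 9.03
[] [246.22209749 464.87167521]
```

View pics/w5.png

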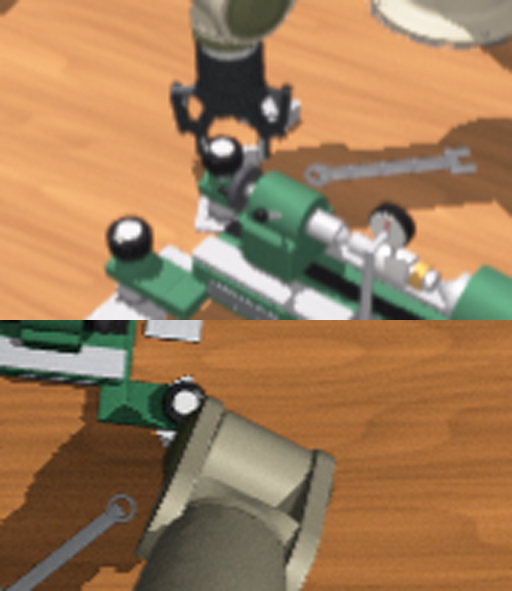

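The scene and top views agree: the plate is under the foot, with its corners showing either side of the knob at top crop (165,116) and (185,60). The knob hasn't moved. Releasing, rising and backing off for a clear view.

Emit:
play_rows:
  motion:
    - [[0, 0, 0], [0, 0, 0]]
    - [[0, 0, 0], [0, 0, 0]]
    - [[0, 0, 0], [0, 0, 0]]
    - [[0, 0, -3], [0, 0, 0]]
    - [[0, 0, -10], [0, 0, 0]]
    - [[0, 0, -25], [0, 0, 0]]
    - [[0, 0, -30], [0, 0, 0]]
    - [[0, 0, -30], [0, 0, 0]]
    - [[0, 0, -30], [0, 0, 0]]
    - [[0, -20, -25], [0, 0, 0]]
    - [[0, -25, -20], [0, 0, 0]]
    - [[0, -25, 0], [0, 0, 0]]
    - [[0, -25, 0], [0, 0, 0]]
    - [[0, -20, 0], [0, 0, 0]]
    - [[0, 0, 0], [0, 0, 0]]
    - [[0, 0, 0], [0, 0, 0]]
  fingers: 74

```text
time_s: 10.42
eef_pos: [334.1, -148.9, 172.0]
ee_rot: [0.001, 0.529, 0.849, -0.0]
force: [0.4, 0.5, -0.0]
grip_width: 0.874
```

Run:
```python
from h import *
t=snap("top"); b=snap("wrist"); plan((514,-65,200))
print(spot("top","knob"),spot("wrist","knob"),spot("wrist","plate"))
print(proj("wrist",(514,-64.8,98),pose()[:2]))
cv2.imwrite("pics/w6.png",np.vstack([cv2.resize(b,(440,330)),cv2.resize(t[170:230,250:330],(352,264),interpolation=2).copy() if 0 else cv2.resize(t[165:225,240:340],(440,264),interpolation=2)])[:,:,::-1])
```

```text
shift [ -4.5 197.7 -28.3]
now [ 334.8 -148.6  171.6] tool x ang 116.3 tilt 0.06 j6 -2.77 F [-0.2  1.  -0.1] M [-0.042 -0.018 -0.001] w 0.868 t 10.52
[(0.48, array([292.8, 197. ]))] [(0.75, array([250.6, 310.2]))] [(0.94, array([253.9, 278. ])), (0.75, array([  9.1, 175.1])), (0.67, array([510. , 353.9]))]
[249.94817316 365.36731887]
```

View pics/w6.png

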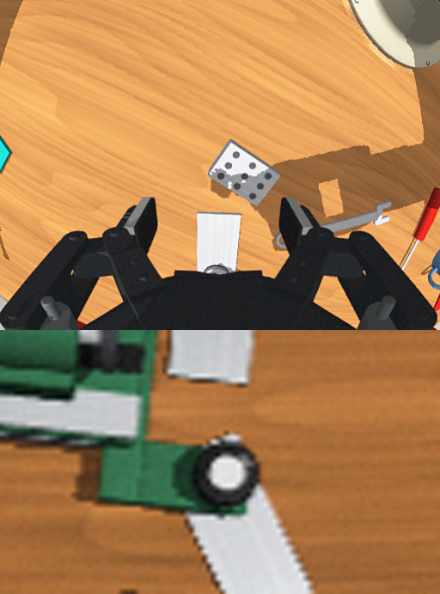

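Wrist view: the plate end shows straight under the knob. Top crop: knob cap at (227,142), plate left edge from (188,185) to (226,264), right edge from (262,157) to (312,260). Checking the offset in numbers.

Run:
```python
from h import *
f=lambda u:np.array([240+(u[0]+.5)/4.4-.5,165+(u[1]+.5)/4.4-.5])
W=lambda u,z:onz("top",f(u),z)[:2]
k=W((227,142),98); L=[W(u,8) for u in((188,185),(226,264))]; R=[W(u,8) for u in((262,157),(312,260))]; fc=W((232,106),8)
d1=L[0]-L[1];d2=R[0]-R[1]; ax=d1/np.linalg.norm(d1)+d2/np.linalg.norm(d2); ax/=np.linalg.norm(ax); n=np.array([-ax[1],ax[0]])
print("knob",k.round(1),"axis",np.degrees(np.arctan2(ax[1],ax[0])))
mid=(np.mean([x@n for x in L])+np.mean([x@n for x in R]))/2
print("width",np.mean([x@n for x in L])-np.mean([x@n for x in R]),"foot across",k@n-mid,"far corner beyond foot along",fc@ax-k@ax, "corner across",fc@n-mid)
P=pose()[:2]
c=[onz("wrist",np.array(u)*512/440,8,P)[:2] for u in((198,212),(241,214))]; m=np.mean(c,0)
print("near end",m, "foot from near end along",(k-m)@ax)
```

```text
knob [517.5 -62.8] axis 23.825170788895534
width 58.62206051167692 foot across 0.9144953878627007 far corner beyond foot along 29.172935722972 corner across -25.850775240741598
near end [ 419.97923914 -104.43774731] foot from near end along 106.04934437135802
```

Foot centre is 1 mm across and about 40 mm along from the plate centre, within 10 and 50, so the plate is placed. Moving to hover over the knob with the wrist near its lower limit, so it can turn clockwise in one go.

Emit:
play_rows:
  motion:
    - [[-0.5, 12, 0], [0, 0, 0]]
    - [[-0.5, 25, 0], [0, 0, 0]]
    - [[-0.5, 27, 0], [0, 0, 0]]
    - [[-0.5, 27, 0], [0, 0, 0]]
    - [[-0.5, 27, 0], [0, 0, 0]]
    - [[-0.5, 27, 0], [0, 0, 0]]
    - [[-0.5, 27, 0], [0, 0, 0]]
    - [[-0.5, 17.5, 0], [0, 0, 0]]
    - [[0, 10, 0], [0, 0, 0]]
    - [[0, 0, 0], [0, 0, -5]]
    - [[0, 0, 0], [0, 0, -5]]
    - [[0, 0, 0], [0, 0, -5]]
    - [[0, 0, 0], [0, 0, 0]]
    - [[0, 0, 0], [0, 0, 0]]
  fingers: 66
  squeeze: 20

```text
time_s: 11.83
eef_pos: [514.8, -63.7, 171.0]
ee_rot: [-0.0, 0.413, 0.911, -0.0]
force: [0.7, 0.2, 0.0]
grip_width: 0.775
```

Run:
```python
from h import *
b=snap("wrist"); P=pose()[:2]; print(spot("wrist","knob"),proj("wrist",(515.5,-64,98),P))
g=cv2.cvtColor(b,cv2.COLOR_RGB2GRAY)
cc=cv2.HoughCircles(cv2.medianBlur(g,3),cv2.HOUGH_GRADIENT,1,20,param1=120,param2=18,minRadius=6,maxRadius=45)
for c in (cc[0][:8] if cc is not None else []): print(c,onz("wrist",c[:2],98,P).round(1))
plan((515.5,-64,69)); print("grip pt px",proj("wrist",P[0]+[0,0,-72],P))
cv2.imwrite("pics/w7.png",cv2.resize(b[130:340,120:400],(800,600),interpolation=2)[:,:,::-1])
```

```text
[(0.68, array([252.2, 199.2])), (0.64, array([267.6, 266.2]))] [254.25440927 194.51237074]
[253.5 192.5  33.3] [514.7 -65.5  98. ]
[201.5 249.5  37.8] [580.8 -65.2  98. ]
[325.5  39.5  36.5] [ 392.7 -102.6   98. ]
[277.5 294.5  44.4] [573.1  14.2  98. ]
[407.5 320.5  44.4] [515.5 156.   98. ]
[187.5 264.5  40. ] [601.1 -65.3  98. ]
[270.5 273.5  32.2] [560.2  -6.3  98. ]
[226.5 251.5  28.8] [568.1 -48.5  98. ]
shift [ -0.6   0.3 102.1]
now [514.9 -63.8 171.1] tool x ang 131.17 tilt 0.01 j6 -2.64 F [ 0.9 -0.7  0. ] M [-0.008  0.002 -0.04 ] w 0.772 t 11.93
grip pt px [255.06085328 194.54971595]
```

View pics/w7.png

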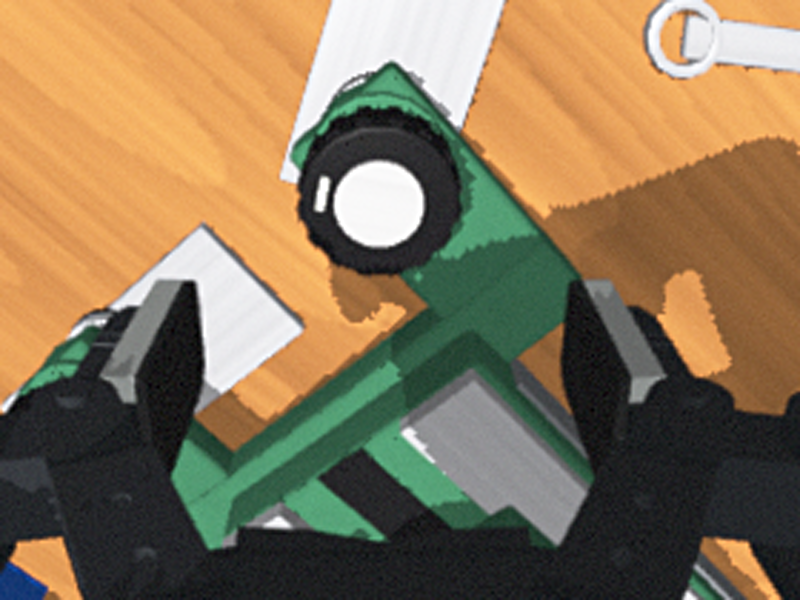

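The knob is at crop (380,197) with the plate beneath, and the spanner is clear. It sits a few mm off the jaw centre, so I descend most of the way and measure the knob circle again.

Emit:
play_rows:
  motion:
    - [[-0.7, 1, 15], [0, 0, 0]]
    - [[-0.3, 0.5, 25], [0, 0, 0]]
    - [[0, 0, 15], [0, 0, 0]]
    - [[0, 0, 8], [0, 0, 0]]
    - [[0, 0, 0], [0, 0, 0]]
    - [[0, 0, 0], [0, 0, 0]]

```text
time_s: 12.43
eef_pos: [517.0, -63.7, 108.6]
ee_rot: [0.0, 0.413, 0.911, 0.0]
force: [-0.2, 0.3, 1.0]
grip_width: 0.781
```

Run:
```python
from h import *
from scipy.optimize import least_squares
b=snap("wrist"); p,R,s=pose(); P=(p,R); print(spot("wrist","knob")); plan((515.5,-64,69))
g=cv2.cvtColor(b,cv2.COLOR_RGB2GRAY).astype(float)
# fit: sample model - top rim circle r=22 at z=98; maximise radial gradient (dark inside, bright outside)
gb=cv2.GaussianBlur(g,(3,3),0)
def ring(c,r,z,A): return np.array([proj("wrist",(c[0]+r*np.cos(a),c[1]+r*np.sin(a),z),P) for a in A],np.float32)
A=np.linspace(0,2*np.pi,48,endpoint=False)
# white cap: bright blob centroid
u0=proj("wrist",(*(p[:2]),98),P); print("tcp px",u0)
x0,y0=int(u0[0])-40,int(u0[1])-40
m=((g[y0:y0+80,x0:x0+80]>200)).astype(np.uint8); n,l,st,c=cv2.connectedComponentsWithStats(m)
for i in range(1,n):
  if st[i,4]>60:
    u=c[i]+[x0,y0]; w=onz("wrist",u,99,P); print("bright",st[i],u.round(1),w.round(1),"tool shift",(R.T@(w-p)).round(1))
m=((g[y0:y0+80,x0:x0+80]<45)).astype(np.uint8); n,l,st,c=cv2.connectedComponentsWithStats(m)
for i in range(1,n):
  if st[i,4]>300: print("dark",st[i],(c[i]+[x0,y0]).round(1))
best=[]
for dx in np.arange(-7,7.1,.5):
  for dy in np.arange(-7,7.1,.5):
    c=p[:2]+R[:2,0]*dx+R[:2,1]*dy
    i=ring(c,20.5,98,A);o=ring(c,23.8,98,A)
    S=lambda q:cv2.remap(gb.astype(np.float32),q[:,0].copy()[None],q[:,1].copy()[None],1)[0]
    best.append((np.mean(np.clip(S(o)-S(i),-60,60)),dx,dy))
print(sorted(best)[-5:])
cv2.imwrite("pics/w8.png",cv2.resize(b[130:340,120:400],(560,420),interpolation=2)[:,:,::-1])
```

```text
[(0.56, array([254.2, 225.1]))]
shift [ 1.1 -1.6 40.2]
now [517.3 -63.8 109.2] tool x ang 131.28 tilt 0.11 j6 -2.64 F [ 0.7 -0.6  0.9] M [ 0.015 -0.047  0.011] w 0.775 t 12.53
tcp px [255.70165203 227.9297167 ]
bright [ 0  0 13 14 80] [220.1 191.3] [513.4 -92.9  99. ] tool shift [-19.4 -22.1  10.1]
bright [ 19  29  42  31 933] [254.5 230.2] [518.4 -63.6  99. ] tool shift [-0.6  1.  10.1]
bright [ 9 36  7 15 64] [227.3 230.1] [528.7 -75.2  99. ] tool shift [-16.1   1.   10.1]
dark [   2    0   76   78 2821] [256.4 224.9]
[(np.float32(40.269505), np.float64(-0.5), np.float64(-1.0)), (np.float32(40.348846), np.float64(-0.5), np.float64(1.0)), (np.float32(40.410465), np.float64(-0.5), np.float64(-1.5)), (np.float32(40.94705), np.float64(-0.5), np.float64(1.5)), (np.float32(41.07257), np.float64(0.0), np.float64(1.5))]
```

View pics/w8.png

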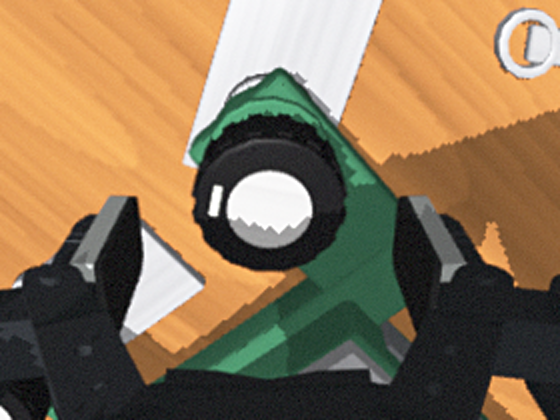

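The cap is within 1 mm of the jaw centre: bright blob at shift (-0.6, +1.0). Knob marker at crop (215,200). Descending and gripping gently.

Emit:
play_rows:
  motion:
    - [[-0.4, 0.8, 8], [0, 0, 0]]
    - [[0, 0, 12], [0, 0, 0]]
    - [[0, 0, 12], [0, 0, 0]]
    - [[0, 0, 7], [0, 0, 0]]
    - [[0, 0, 0], [0, 0, 0]]
    - [[0, 0, 0], [0, 0, 0]]

```text
time_s: 13.03
eef_pos: [517.8, -63.4, 69.2]
ee_rot: [-0.0, 0.412, 0.911, 0.0]
force: [0.3, 0.6, 0.2]
grip_width: 0.77
```

```bash
cat >> h.py <<'E'
def avg(n=5):
    F=[];M=[]
    for i in range(n):
        p,R,s=pose(); F.append(s["force"]);M.append(s["wrist_torque"]); ctrl.capture("wrist")
    F=np.mean(F,0);M=np.mean(M,0)
    print("F",F.round(2),"toolF",(R.T@F).round(2),"M",M.round(3),"pos",p.round(1),"ang",np.degrees(np.arctan2(R[1,0],R[0,0])).round(1),"j6",round(s["joints"][5],2),"w",round(s["grip_width"]*85.4,1),"t",round(s["time_s"],2))
E
python3 -c "
from h import *
avg(6)"
```

```text
F [-0.01  0.16 -0.17] toolF [0.12 0.1  0.17] M [-0.024  0.012  0.009] pos [517.9 -63.4  69.6] ang 131.3 j6 -2.64 w 66.1 t 13.28
```

Emit:
play_rows:
  motion:
    - [[0, 0, 0], [0, 0, 0]]
    - [[0, 0, 0], [0, 0, 0]]
    - [[0, 0, 0], [0, 0, 0]]
    - [[0, 0, 0], [0, 0, 0]]
    - [[0, 0, 0], [0, 0, 0]]
    - [[0, 0, 0], [0, 0, 0]]
    - [[0, 0, 0], [0, 0, 0]]
  fingers: 30
  squeeze: 20

```text
time_s: 13.92
eef_pos: [517.3, -62.9, 69.5]
ee_rot: [-0.0, 0.412, 0.911, 0.0]
force: [-3.3, 2.1, 5.0]
grip_width: 0.505
```

```bash
python3 -c "
from h import *
avg(6)"
```

```text
F [-3.09  3.    5.66] toolF [ 4.3  -0.34 -5.66] M [ 0.482  0.557 -0.031] pos [517.3 -62.9  69.5] ang 131.3 j6 -2.64 w 43.3 t 14.17
```

Emit:
play_rows:
  motion:
    - [[0.6, 0, -0.6], [0, 0, 0]]
    - [[0, 0, 0.03], [0, 0, 3]]
    - [[0, 0, 0.067], [0, 0, 6]]
    - [[0, 0, 0.067], [0, 0, 6]]
    - [[0, 0, 0.067], [0, 0, 6]]
    - [[0, 0, 0.067], [0, 0, 6]]
    - [[0, 0, 0.067], [0, 0, 6]]
    - [[0, 0, 0.067], [0, 0, 6]]
    - [[0, 0, 0.067], [0, 0, 6]]
    - [[0, 0, 0.067], [0, 0, 6]]
    - [[0, 0, 0.067], [0, 0, 6]]
    - [[0, 0, 0.067], [0, 0, 6]]
    - [[0, 0, 0.067], [0, 0, 6]]
    - [[0, 0, 0.03], [0, 0, 3]]
    - [[0, 0, 0], [0, 0, 0]]

```text
time_s: 15.47
eef_pos: [517.0, -60.9, 68.7]
ee_rot: [-0.002, 0.87, 0.493, 0.001]
force: [0.8, 13.2, 0.9]
grip_width: 0.502
```

```bash
python3 -c "
from h import *
avg(6)"
```

```text
F [ 0.88 12.26  1.25] toolF [10.99 -5.5  -1.2 ] M [ 1.941 -0.23   0.014] pos [517.  -60.9  68.8] ang 59.3 j6 -1.38 w 43.5 t 15.72
```

The side load shows the knob axis is about 2 mm to +y, so I recentre and continue turning.

Emit:
play_rows:
  motion:
    - [[1.0, -0.6, 0], [0, 0, 0]]
    - [[0.9, -0.5, 0], [0, 0, 0]]
    - [[0, 0, 0.03], [0, 0, 3]]
    - [[0, 0, 0.067], [0, 0, 6]]
    - [[0, 0, 0.067], [0, 0, 6]]
    - [[0, 0, 0.067], [0, 0, 6]]
    - [[0, 0, 0.067], [0, 0, 6]]
    - [[0, 0, 0.067], [0, 0, 6]]
    - [[0, 0, 0.067], [0, 0, 6]]
    - [[0, 0, 0.067], [0, 0, 6]]
    - [[0, 0, 0.067], [0, 0, 6]]
    - [[0, 0, 0.067], [0, 0, 6]]
    - [[0, 0, 0.067], [0, 0, 6]]
    - [[0, 0, 0.03], [0, 0, 3]]
    - [[0, 0, 0], [0, 0, 0]]

```text
time_s: 17.02
eef_pos: [518.8, -59.9, 68.1]
ee_rot: [-0.001, 0.998, -0.06, 0.002]
force: [10.3, 7.3, -6.0]
grip_width: 0.508
```

```bash
python3 -c "
from h import *
avg(6)"
```

```text
F [10.38  7.5  -6.68] toolF [ 9.4  -8.65  6.73] M [ 1.22  -1.527 -0.04 ] pos [518.8 -59.9  68.1] ang -6.7 j6 -0.22 w 43.2 t 17.27
```

The rigid-grip geometry gives the true axis at (518.5,-61.9). I release, recentre there, rewind 42° for range and regrip.

Emit:
play_rows:
  motion:
    - [[0, 0, 0], [0, 0, 0]]
    - [[0, 0, 0], [0, 0, 0]]
    - [[0, 0, 0], [0, 0, 0]]
    - [[1.2, 1.0, 0.5], [0, 0, 0]]
    - [[0, 0, 0], [0, 0, -6]]
    - [[0, 0, 0], [0, 0, -6]]
    - [[0, 0, 0], [0, 0, -6]]
    - [[0, 0, 0], [0, 0, -6]]
    - [[0, 0, 0], [0, 0, -6]]
    - [[0, 0, 0], [0, 0, -6]]
    - [[0, 0, 0], [0, 0, -6]]
    - [[0, 0, 0], [0, 0, 0]]
    - [[0, 0, 0], [0, 0, 0]]
    - [[0, 0, 0], [0, 0, 0]]
  fingers: 58

```text
time_s: 18.48
eef_pos: [518.3, -61.9, 67.7]
ee_rot: [0.0, 0.953, 0.302, -0.0]
force: [0.4, -1.0, -0.3]
grip_width: 0.677
```

```bash
python3 -c "
from h import *
avg(8)"
```

```text
F [ 0.25 -0.27 -0.07] toolF [0.05 0.36 0.07] M [-0.003  0.005  0.002] pos [518.3 -61.8  67.7] ang 35.3 j6 -0.96 w 57.9 t 18.83
```

Emit:
play_rows:
  motion:
    - [[0, 0, 0], [0, 0, 0]]
    - [[0, 0, 0], [0, 0, 0]]
    - [[0, 0, 0], [0, 0, 0]]
    - [[0, 0, 0], [0, 0, 0]]
    - [[0, 0, 0], [0, 0, 0]]
    - [[0, 0, 0], [0, 0, 0]]
  fingers: 30
  squeeze: 20

```text
time_s: 19.38
eef_pos: [518.6, -61.7, 67.9]
ee_rot: [0.0, 0.953, 0.303, 0.0]
force: [2.1, 3.3, 2.7]
grip_width: 0.509
```

```bash
python3 -c "
from h import *
avg(8)"
```

```text
F [2.74 4.09 3.29] toolF [ 4.6  -1.75 -3.29] M [ 0.704 -0.476  0.008] pos [518.6 -61.7  67.9] ang 35.3 j6 -0.96 w 43.6 t 19.73
```

Emit:
play_rows:
  motion:
    - [[0.5, 0, -0.3], [0, 0, 0]]
    - [[0, 0, 0.03], [0, 0, 3]]
    - [[0, 0, 0.067], [0, 0, 6]]
    - [[0, 0, 0.067], [0, 0, 6]]
    - [[0, 0, 0.067], [0, 0, 6]]
    - [[0, 0, 0.03], [0, 0, 3]]
    - [[0, 0, 0], [0, 0, 0]]

```text
time_s: 20.37
eef_pos: [518.7, -61.6, 67.6]
ee_rot: [0.0, 0.995, 0.098, -0.0]
force: [1.7, 1.9, 0.8]
grip_width: 0.507
```

```bash
python3 -c "
from h import *
avg(6)"
```

```text
F [1.56 1.96 1.28] toolF [ 1.92 -1.62 -1.28] M [ 0.329 -0.342 -0.014] pos [518.7 -61.6  67.6] ang 11.4 j6 -0.54 w 43.4 t 20.62
```

Emit:
play_rows:
  motion:
    - [[0, 0, 0.03], [0, 0, 3]]
    - [[0, 0, 0.045], [0, 0, 4]]
    - [[0, 0, 0.045], [0, 0, 4]]
    - [[0, 0, 0.03], [0, 0, 3]]
    - [[0, 0, 0], [0, 0, 0]]

```text
time_s: 21.08
eef_pos: [518.7, -61.6, 67.5]
ee_rot: [0.0, 1.0, -0.024, -0.0]
force: [2.1, 0.6, 1.4]
grip_width: 0.507
```

```bash
python3 -c "
from h import *
avg(6)"
```

```text
F [1.81 1.07 0.56] toolF [ 1.76 -1.15 -0.56] M [ 0.2   -0.333 -0.001] pos [518.7 -61.6  67.5] ang -2.6 j6 -0.3 w 43.6 t 21.33
```

Add to h.py:
```python
def live(n=4):
    Mz=[];T=[];F=[]
    for i in range(n+1):
        p,R,s=pose(); Mz.append(s["wrist_torque"][2]);T.append(s["tau"][5]);F.append(s["force"])
        if i<n: ctrl.capture("wrist")
    print("Mz",np.round(Mz,3),"mean",np.mean(Mz).round(3),"tau6",np.round(T,3),"F",np.mean(F,0).round(1),"ang",np.degrees(np.arctan2(R[1,0],R[0,0])).round(2),"j6",round(s["joints"][5],2),"z",p[2].round(2),"t",round(s["time_s"],2))
```

```text
(no output)
```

Emit:
play_rows:
  motion:
    - [[0, 0, 0.03], [0, 0, 3]]
    - [[0, 0, 0.045], [0, 0, 4]]
    - [[0, 0, 0.045], [0, 0, 4]]

```text
time_s: 21.63
eef_pos: [518.7, -61.6, 67.4]
ee_rot: [0.0, 0.993, -0.12, -0.0]
force: [2.0, 2.3, 0.2]
grip_width: 0.509
```

```bash
python3 -c "
from h import *
live()"
```

```text
Mz [ 0.037 -0.033 -0.046 -0.055  0.02 ] mean -0.015 tau6 [-1.102 -0.369  0.814  0.305  0.055] F [1.6 0.8 0.2] ang -13.56 j6 -0.11 z 67.4 t 21.83
```

Emit:
play_rows:
  motion:
    - [[0, 0, 0.03], [0, 0, 3]]
    - [[0, 0, 0.045], [0, 0, 4]]
    - [[0, 0, 0.045], [0, 0, 4]]

```text
time_s: 22.08
eef_pos: [518.7, -61.6, 67.3]
ee_rot: [0.0, 0.977, -0.214, -0.0]
force: [2.0, 1.3, -0.7]
grip_width: 0.503
```

```bash
python3 -c "
from h import *
live()"
```

```text
Mz [ 0.084 -0.06  -0.031 -0.036 -0.047] mean -0.018 tau6 [-1.101 -0.347  0.809  0.293  0.05 ] F [ 1.6  0.4 -0.7] ang -24.51 j6 0.09 z 67.26 t 22.28
```

Emit:
play_rows:
  motion:
    - [[0, 0, 0.03], [0, 0, 3]]
    - [[0, 0, 0.045], [0, 0, 4]]
    - [[0, 0, 0.045], [0, 0, 4]]

```text
time_s: 22.53
eef_pos: [518.7, -61.6, 67.2]
ee_rot: [0.0, 0.952, -0.307, -0.0]
force: [2.0, 0.4, -0.8]
grip_width: 0.508
```

```bash
python3 -c "
from h import *
live()"
```

```text
Mz [ 0.118 -0.029 -0.125 -0.039 -0.026] mean -0.02 tau6 [-1.073 -0.332  0.778  0.26   0.026] F [ 1.5 -0.2 -1.1] ang -35.5 j6 0.28 z 67.15 t 22.73
```

Emit:
play_rows:
  motion:
    - [[0, 0, 0.03], [0, 0, 3]]
    - [[0, 0, 0.045], [0, 0, 4]]
    - [[0, 0, 0.045], [0, 0, 4]]

```text
time_s: 22.98
eef_pos: [518.7, -61.6, 67.1]
ee_rot: [0.0, 0.918, -0.396, 0.0]
force: [1.8, 0.1, -1.0]
grip_width: 0.507
```

```bash
python3 -c "
from h import *
live()"
```

```text
Mz [ 0.146 -0.081 -0.142 -0.122 -0.059] mean -0.052 tau6 [-1.017 -0.385  0.714  0.207 -0.022] F [ 1.6 -0.3 -1.4] ang -46.5 j6 0.47 z 67.03 t 23.18
```

Contact made: turning torque has risen about 0.085 N m above free turning, roughly 5 N. One more small step.

Emit:
play_rows:
  motion:
    - [[0, 0, 0], [0, 0, 3]]
    - [[0, 0, 0.02], [0, 0, 4]]
    - [[0, 0, 0.02], [0, 0, 4]]

```text
time_s: 23.43
eef_pos: [518.7, -61.6, 67.0]
ee_rot: [0.0, 0.876, -0.482, 0.0]
force: [2.1, -1.4, -1.8]
grip_width: 0.514
```

```bash
python3 -c "
from h import *
live()"
```

```text
Mz [ 0.23  -0.182 -0.202 -0.177 -0.157] mean -0.098 tau6 [-0.944 -0.434  0.633  0.141 -0.083] F [ 1.9 -0.7 -1.6] ang -57.51 j6 0.66 z 66.97 t 23.63
```

The torque is now about 0.2 N m in all, roughly 8 to 10 N on the plate, which is finger-tight. Releasing and backing off.

Emit:
play_rows:
  motion:
    - [[0, 0, 0], [0, 0, 0]]
    - [[0, 0, 0], [0, 0, 0]]
    - [[0, 0, 0], [0, 0, 0]]
    - [[0, 0, 0], [0, 0, 0]]
    - [[0, 0, -5], [0, 0, 0]]
    - [[0, 0, -15], [0, 0, 0]]
    - [[0, 0, -25], [0, 0, 0]]
    - [[0, 0, -30], [0, 0, 0]]
    - [[0, 0, -30], [0, 0, 0]]
    - [[0, 0, -30], [0, 0, 0]]
    - [[0, 0, -10], [0, 0, 0]]
    - [[0, 0, 0], [0, 0, 0]]
  fingers: 66

```text
time_s: 24.63
eef_pos: [519.7, -61.8, 214.8]
ee_rot: [-0.0, 0.876, -0.482, 0.003]
force: [1.0, -0.3, 0.2]
grip_width: 0.771
```

```bash
python3 -c "
from h import *
p,R,s=pose(); print((R.T@np.array([-180,-60,0])).round(1)); avg(2)"
```

```text
[-45.5 184.2  -0.8]
F [ 0.02 -0.29 -0.38] toolF [0.26 0.14 0.38] M [ 0.007  0.018 -0.023] pos [518.9 -61.5 212.6] ang -57.7 j6 0.66 w 65.9 t 24.68
```

Emit:
play_rows:
  motion:
    - [[-4, 16, 0], [0, 0, 0]]
    - [[-6, 24, 0], [0, 0, 0]]
    - [[-6, 24, 0], [0, 0, 0]]
    - [[-6, 24, 0], [0, 0, 0]]
    - [[-6, 24, 0], [0, 0, 0]]
    - [[-6, 24, 0], [0, 0, 0]]
    - [[-6, 24, 0], [0, 0, 0]]
    - [[-4, 16, 0], [0, 0, 0]]
    - [[0, 0, 0], [0, 0, 0]]
    - [[0, 0, 0], [0, 0, 0]]

```text
time_s: 25.57
eef_pos: [345.9, -118.3, 211.1]
ee_rot: [-0.0, 0.876, -0.483, -0.001]
force: [0.3, -0.2, -0.3]
grip_width: 0.775
```

Run:
```python
from h import *
t=snap("top"); avg(2)
old=cv2.imread("pics/top.png"); old=cv2.resize(old,(512,384))
cv2.imwrite("pics/w9.png",np.vstack([cv2.resize(t[100:270,110:400],(700,410)),])[:,:,::-1])
# machine shift: phase correlation on machine region vs start
r=np.s_[120:200,140:270]; g=lambda i:cv2.cvtColor(i,cv2.COLOR_BGR2GRAY)[r].astype(np.float32)
print("machine px shift",cv2.phaseCorrelate(g(old),g(np.ascontiguousarray(t[:,:,::-1]))))
```

```text
F [0.41 0.26 0.92] toolF [ 0.   -0.48 -0.92] M [-0.015  0.03   0.019] pos [ 346.7 -118.2  211.4] ang -57.7 j6 0.36 w 66.2 t 25.67
machine px shift ((0.4735039276167612, -0.0349783705703004), 1.016952515972985)
```

View pics/w9.png

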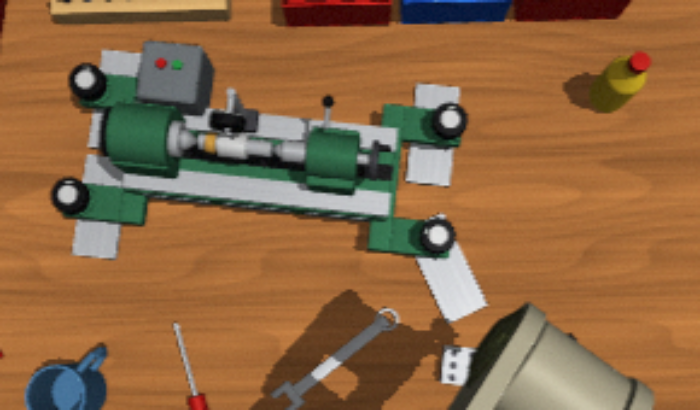

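The view shows the plate under the knob at (437,236), running out to (470,310), and the machine and bystanders in place. Handing in.

```bash
python3 -c "
from h import *
print(ctrl.finish_job())"
```

```text
the job is handed in; nothing more can be done
None
```

The loose plate is under the hanging foot and the foot is screwed down finger-tight on it. I handed the job in at about 26 s of the 72 s allowed; no verdict is reported.

- **Plate:** I gripped the bright plate and slid it flat along the bench, swung 30° to clear the spanner. In the last measurement, taken before tightening, the foot centre sat about 1 mm across and 40 mm along from the plate centre (limits 10 and 50). The picture after tightening still shows the plate there.
- **Foot:** I turned the knob about 230° clockwise. My first grip was about 2 mm off the knob's axis and put up to 13 N of side load on it, so I let go, recentred and gripped again.
- **Tightness:** turning torque ended about 0.16 N m above free turning, so about 0.2 N m in all, at the top of the finger-tight range. That works out to roughly 8–10 N on the plate. I took it from the change in the last joint's torque. The wrist sensor was noisy, with a last turning sample of 0.23 N m, so the contact force is inferred, not measured.
- **Other checks:** the machine shifted by about half a pixel in the top view, which is within image error. The spanner, bottle and other things in view had not moved, and the gripper was clear of everything. I did not measure the machine's level or the load on the other three plates directly.

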